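# Open a centrifuge whose lid catch may stick, and hold the lid

### The job

The centrifuge has finished its run: press the round lid-open button on its front shelf fully down and let it come back up, then tug the lid upward by its bar handle to feel whether the catch has let go. If the tug shows that it is still caught, push the black thumb slide on the shelf away from the handle to its stop to draw the catch back by hand. Raise the lid by its handle to about 45 degrees and finish holding it there, since its stay is worn out and it must not drop while I reach in for the tubes; leave the slide box, tube rack and beaker where they are.

Things in the scene. Friction and masses are not known exactly. Their poses are not given: they have to be found in the camera images.
- centrifuge: White benchtop centrifuge, fixed, 280 mm deep, 260 wide. Origin: centre of its underside; x from front to rear (front towards the robot), y to the left, z up. Along its front a grey shelf, 60 mm deep, top at height 100 mm; behind it the body rises to 135 mm and carries the lid (top 158 mm). On the shelf: button at right (y -95 mm), black slide at left (y +95 mm), both at x -112 mm.
- lid_handle (a point): Middle of the lid's steel bar handle: round bar, 12 mm thick, 90 mm long along the centrifuge's y, on two round legs back to the lid's front face, 36 mm behind it. Lid closed: 160 mm above the bench, 60 above the shelf; free below, in front and above. The hinge axis, parallel to the bar, is 239 mm behind it (+x) and 20 mm lower. Axes: the lid's (when closed, the centrifuge's).
- lid (a joint): Lid angle in rad: 0 closed, grows as the front rises, stop at 1.3. About 0.5 kg (0.35 to 0.65): 2 to 4 N at the handle lift it, and it falls shut from any angle if let go. Always caught until the button is pressed. When caught it rises by its play only, 2 to 4 mm at the handle, then stops firmly (a catch that barely holds may slip under a hard tug).
- button_top (a point): Centre of the top of the round white lid-open push button (27 mm across, in a low black bezel 37 mm across), 116 mm above the bench. It is pressed straight down.
- button (a joint): Button depth in m: 0 up, 0.007 fully down; springs back. 1.2 N to start, about 5 N fully down. Going down it draws the thumb slide along by about 6 mm, and the slide stays there. Whether this frees the lid differs from start to start and cannot be seen.
- catch_top (a point): Centre of the top of the black ribbed thumb slide: 18 mm (x) by 20 mm (y), 16 mm high above the shelf, its top 117 mm above the bench. It moves only along the centrifuge's +y, away from the handle. About 35 mm are free between it and the handle's leg.
- catch (a joint): Travel of the thumb slide in m along the centrifuge's +y: 0 at the start, about 0.006 after the button has been pressed, 0.016 at its stop. About 1 N moves it, it stays where it is left. Beyond 0.0135 the lid is free for certain.
- slide_box: Bystander: closed cream plastic box for microscope slides, 165 x 205 x 35 mm, loose, to the left of the centrifuge. Origin at the centre of its underside.
- tube_rack: Bystander: white rack with small tubes, 85 x 125 x 44 mm, loose, to the right of the centrifuge. Origin at the centre of its underside.
- beaker: Bystander: glass beaker, 68 mm across, 92 mm high, loose, behind the rack. Origin at the centre of its underside.

How it is judged:
By the outcome, as a careful person would: the job done as asked, in the order asked, and still so for the second after the job is handed in, while the arm keeps its last pose, push and grip.
It also fails if it takes over 64 s, if anything falls off the work surface, if the arm or the gripper's body presses on something with over 40 N, if the wrist force passes 120 N, or if a joint passes its speed limit or range.

### The arm

A 6-joint arm with a two-finger parallel gripper is mounted at the origin on the work surface. World frame = base frame: x ahead of the robot, y to its left, z up, the work surface at z = 0. Lengths are in mm, angles in rad, forces in N, time in s.
With the tool pointing down it reaches from about 350 to 725 mm from the base axis. Payload 4.3 kg.
Tool frame: the origin (TCP) lies at the very end of the fingers, on their centre line; the grasp point (between the pads) lies 19 mm behind it; z points along the fingers, x is the direction in which the jaws open and shut, and the axes are right-handed (so a half turn about z gives the same grasp; the last joint's range is limited). The gripper opens to 85 mm and grips with 20 to 120 N. Pads are 22 mm wide; open, the fingers measure 114 mm over their backs; the gripper's body (76 mm by 85 mm) begins 54 mm behind the grasp point. The pads swing forward as they close: fully open they stand 13 mm farther back than shut.
Start: joints at [-1.397, 0.377, 0.081, 1.274, 0, 1.46], TCP at [161.013, -552.034, 231.329] pointing down, gripper open.
Joint ranges: [-2.72, 2.72], [-0.84, 1.66], [-1.02, 1.22], [-1.77, 2.12], [-1.37, 1.28], [-3.14, 3.14]. Speed limits (rad/s): [2.57, 2.57, 3.14, 3.14, 3.14, 3.14].

### API

Orientations are given as a unit quaternion [w, x, y, z].
In Python, from cell import bot gives the robot as it stands.
- The arm moves only by the tool drive_tool, never from a script. Its argument "rows" is a list of rows, each a list of 4 numbers: the shift along the tool's x, y, z in mm, then the turn about the tool's z in degrees. A call has 1 to 8 rows; each row shifts and turns the commanded pose from where the row before left it, along the tool's axes as they then stand; what a row does not reach is not made up. A row lasts 1/10 s, in which the tool goes at most 50 mm and 8.59 degrees, less where a joint would pass 70% of its speed; a pose out of reach is approached as far as the arm can. A call with a gripper value outside its range is refused whole. "hand" is the closure, from 0 (fully open) to 1 (shut), set as the call begins (left out, the last holds). The fingers move at their own pace and stop on an object; "squeeze" is the grip in N (left out, the last holds). Time passes only in rows, so rows that do not move let the fingers close. It gives the time, the measured TCP pose, the force and the opening at its end, in the units of the state.
- bot.sense(): the state, without advancing time (a new reading comes with each control period).
- bot.camera(name): name is "scene" or "top"; returns the picture (384x512x3 uint8, red, green, blue); there is no depth.
- bot.calibration(name): a dict with "fx", "fy", "cx", "cy" (pixels), "R" (3x3) and "t" (3): a world point X has camera coordinates R X + t. Camera axes: x right, y down, z forward; pixel columns grow to the right and rows downward; lengths in mm; the calibration is good to about 2 mm. A picture is of the moment at which its call begins. calibration takes no time and is no camera call.
- bot.finish_job(): hands the job in, once; it reports no verdict.
The state is a dict: "time_s": time; "joints": joint angles; "qvel": joint speeds; "joint_torque": joint torques, N m; "tcp_pos": TCP position; "tool_rot": TCP orientation; "contact_force": force on the tool from outside, world axes, zero at the start; "wrist_torque": the same for the moment, N m; "gripper_width": finger opening in mm.
Only numpy, scipy, OpenCV 4.12 (cv2) and the standard library are available. Lean on these libraries where they do the work, as an engineer would, in place of code of your own. Each camera call takes 0.05 s, during which the arm holds its last target.

## Working session

There is one attempt and no reset: what is moved stays moved. The work goes in short steps, Python scripts to look and compute and a tool call to move; the robot and the scene stay as the last step left them, time stands still between calls to the robot, and variables do not carry over. Pictures are saved under pics/ and viewed, and the job is handed in when it is done.

Besides the shell and the picture viewer there is one more tool, called after "Request:" as name([rows], argument=value, ...), one row to a line, values as JSON. drive_tool: Moves the arm, as the interface text tells. Its arguments: {"type":"object","properties":{"rows":{"type":"array"},"hand":{"type":"number"},"squeeze":{"type":"number"}},"required":["rows"]}

```bash
ls; mkdir -p pics; python3 - <<'E'
from cell import bot
import cv2
s=bot.sense();print(s)
for n in("scene","top"):
    im=bot.camera(n);cv2.imwrite(f"pics/{n}0.png",im[:,:,::-1]);c=bot.calibration(n);print(n,c)
E
```

```text
pics
{'time_s': 0.0, 'joints': array([-1.39730109e+00,  3.78110073e-01,  7.96243603e-02,  1.27441531e+00,
       -1.54141472e-05,  1.46050763e+00]), 'qvel': array([-5.83271346e-04, -2.00696471e-05, -2.30189127e-04, -4.01360130e-04,
        1.57583853e-04,  1.76808174e-03]), 'joint_torque': array([-1.92613297e-04, -4.63599086e+01,  2.69878453e+01,  2.04337650e-02,
       -4.54674591e-06, -8.46079526e-07]), 'tcp_pos': array([ 160.88612058, -551.33935043,  230.333462  ]), 'tool_rot': array([-7.14619048e-04,  7.99996509e-01, -6.00003732e-01, -7.72538630e-04]), 'contact_force': array([-1.02418393,  0.11834683,  0.05481665]), 'wrist_torque': array([ 0.04170019, -0.01514352,  0.0031756 ]), 'gripper_width': 85.42853776495991}
scene {'fx': 421.42495644858457, 'fy': 421.42495644858457, 'cx': 254.7473386567841, 'cy': 188.67195950171785, 'R': array([[-0.25506891,  0.96688285,  0.00879755],
       [ 0.65916213,  0.18053279, -0.73000904],
       [-0.70742147, -0.1804036 , -0.68338086]]), 't': array([ 110.12794035, -313.97775692, 1461.38827689])}
top {'fx': 419.6935005018096, 'fy': 419.6935005018096, 'cx': 266.0135073837299, 'cy': 195.06618937196066, 'R': array([[-0.01352156, -0.99952631, -0.02764645],
       [-0.99246313,  0.01678357, -0.12138883],
       [ 0.12179533,  0.02579671, -0.99221995]]), 't': array([  53.01096834,  606.47619167, 1163.30540391])}
```

```bash
python3 - <<'E'
import cv2
for n in("scene","top"):
    im=cv2.imread(f"pics/{n}0.png");cv2.imwrite(f"pics/{n}0b.png",cv2.resize(im,(768,576),interpolation=cv2.INTER_CUBIC))
E
```

```text
(no output)
```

View pics/scene0b.png

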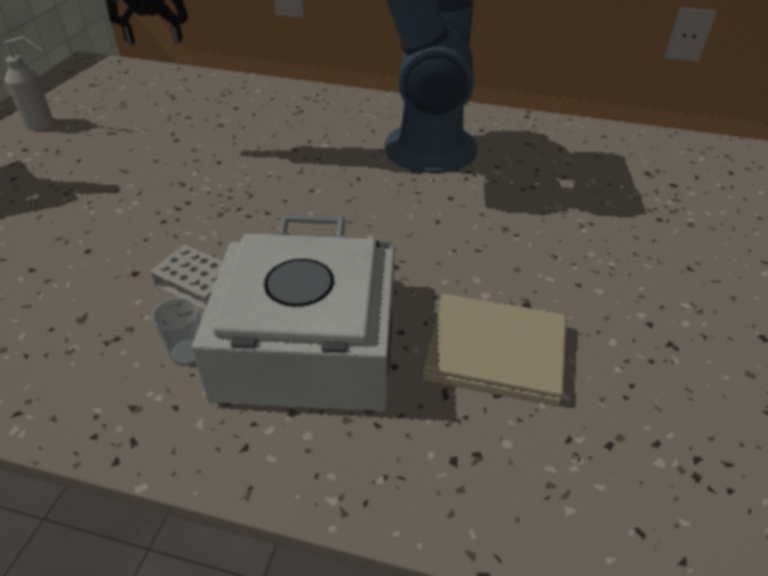

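View pics/top0b.png

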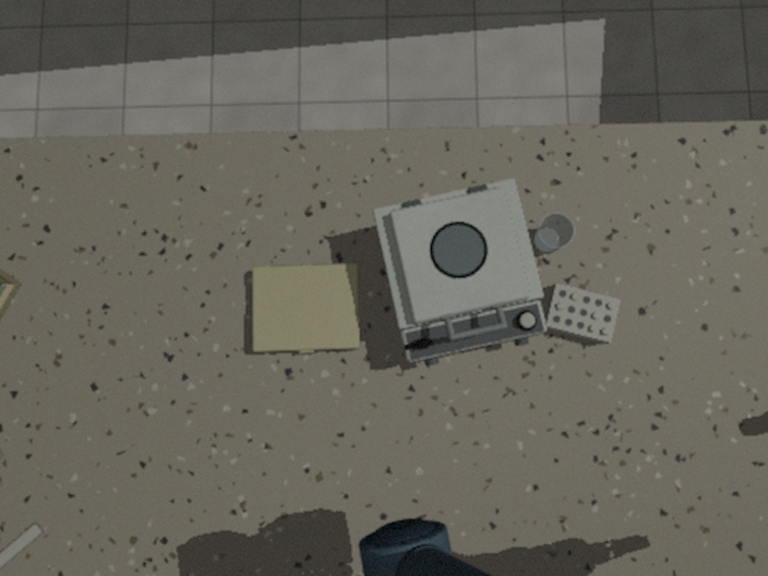

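```bash
python3 - <<'E'
import cv2
im=cv2.imread("pics/top0.png")[195:250,260:375]
im=cv2.convertScaleAbs(cv2.resize(im,None,fx=6.9,fy=6.9,interpolation=cv2.INTER_CUBIC),alpha=1.6)
cv2.imwrite("pics/topc.png",im);print(im.shape)
im=cv2.imread("pics/top0.png")[110:250,240:375]
im=cv2.convertScaleAbs(cv2.resize(im,None,fx=4.2,fy=4.2,interpolation=cv2.INTER_CUBIC),alpha=1.6)
cv2.imwrite("pics/topd.png",im)
E
```

```text
(380, 794, 3)
```

View pics/topc.png

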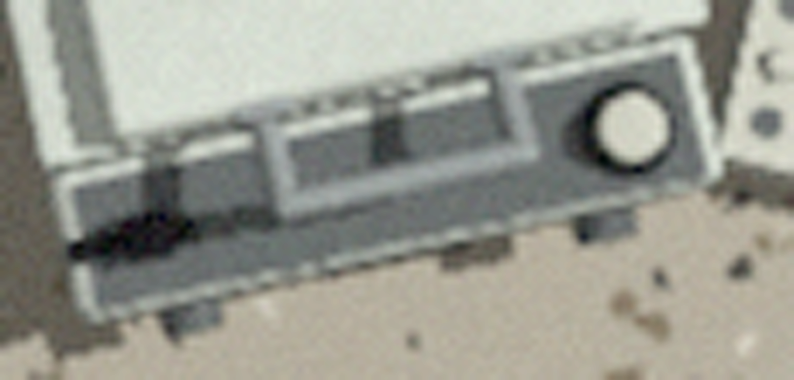

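View pics/topd.png

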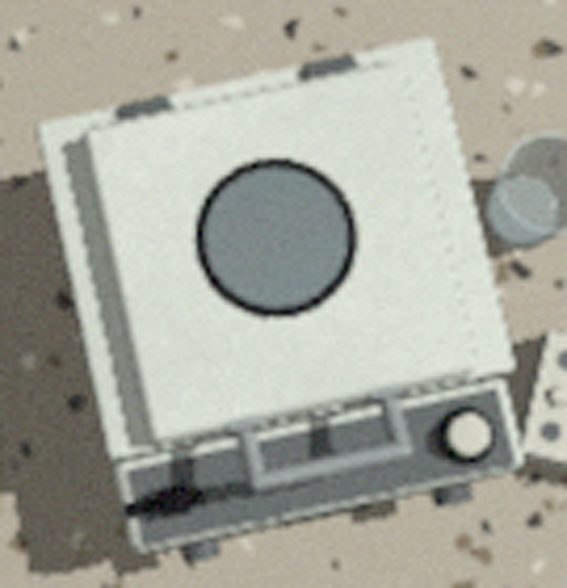

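The top view crop shows the button at about (632,128), the bar from (285,205) to (530,152), the slide near (150,232), and the shelf front corners at (95,318) and (715,183).

```bash
cat > h.py <<'E'
import numpy as np
from cell import bot
def ray(n,u,v,z):
    c=bot.calibration(n);R=np.array(c["R"]);t=np.array(c["t"])
    d=R.T@np.array([(u-c["cx"])/c["fx"],(v-c["cy"])/c["fy"],1]);o=-R.T@t
    return o+d*(z-o[2])/d[2]
def proj(n,X):
    c=bot.calibration(n);p=np.array(c["R"])@X+c["t"];return c["fx"]*p[0]/p[2]+c["cx"],c["fy"]*p[1]/p[2]+c["cy"]
E
python3 - <<'E'
from h import *
np.set_printoptions(precision=1,suppress=True)
from scipy.optimize import least_squares
def C(x,y): return 260+(x+.5)/6.9-.5,195+(y+.5)/6.9-.5
def D(x,y): return 240+(x+.5)/4.2-.5,110+(y+.5)/4.2-.5
pts=[("button",C(632,128),(-112,-95,116)),("barL",C(283,205),(-127,42,160)),("barR",C(533,150),(-127,-42,160)),
("slide",C(155,230),(-112,95,117)),("FL",C(92,320),(-140,130,100)),("FR",C(718,183),(-140,-130,100)),("RL",D(40,125),(140,130,135)),("RR",D(433,38),(140,-130,135))]
W={}
for n,p,l in pts:
    W[n]=ray("top",*p,l[2]);print(n,np.array(p),W[n])
print("bar len",np.linalg.norm(W["barL"]-W["barR"]))
use=[p for p in pts if p[0] not in("barL","barR","slide")]
def f(x):
    c,s=np.cos(x[2]),np.sin(x[2]);r=[]
    for n,p,l in use: r+=[x[0]+c*l[0]-s*l[1]-W[n][0],x[1]+s*l[0]+c*l[1]-W[n][1]]
    return r
s=least_squares(f,[550,-100,0.1]);x=s.x;print("pose",x,np.degrees(x[2]),np.array(s.fun))
c,sn=np.cos(x[2]),np.sin(x[2])
for n,p,l in pts: print(n,x[0]+c*l[0]-sn*l[1],x[1]+sn*l[0]+c*l[1])
T=lambda P:np.array([c*(P[0]-x[0])+sn*(P[1]-x[1]),-sn*(P[0]-x[0])+c*(P[1]-x[1])])
for n in W: print(n,T(W[n]))
E
```

```text
button [351.2 213.1] [ 545.7 -182.9  116. ]
barL [300.6 224.3] [515.9 -46.2 160. ]
barR [336.8 216.3] [ 534.8 -138.6  160. ]
slide [282.  227.9] [509.3   0.5 117. ]
FL [272.9 240.9] [475.6  25.4 100. ]
FR [363.6 221.1] [ 525. -218.  100.]
RL [249.1 139.4] [746.   84.3 135. ]
RR [342.7 118.7] [ 797.6 -166.7  135. ]
bar len 94.23203552386968
pose [636.2 -68.5   0.2] 11.488501058679807 [-0.4 -1.  -2.5  5.6 -0.2 -5.7  1.4  2.4  1.7 -1.3]
button 545.323160837669 -183.88566595647438
barL 503.337227076814 -52.618071454902555
barR 520.0676133381565 -134.93510599542935
slide 507.4806204846323 2.3076264566219464
FL 473.0706146955641 31.029595428060603
FR 524.8551435997196 -223.76122576880806
RL 747.4607298306533 86.7975496325357
RR 799.2452587348088 -167.99327156433293
button [-111.4  -94.1]
barL [-113.4   45.7]
barR [-113.3  -48.5]
slide [-110.5   92.9]
FL [-138.6  124. ]
FR [-138.7 -124.4]
RL [138.1 127.9]
RR [ 138.6 -128.4]
```

Request:
drive_tool([
  [0,0,0,-8.5],
  [0,0,0,-8.5],
  [0,0,0,-8.5],
  [0,0,0,-8.5],
  [0,0,0,-8.5],
  [0,0,0,-8.5],
  [0,0,0,-8.5],
  [0,0,0,-8.5],
], hand=1, squeeze=30)

```text
time_s: 0.9
tcp_pos: [161.0, -551.6, 230.7]
tool_rot: [-0.001, 0.999, -0.047, -0.0]
contact_force: [0.4, -0.0, -0.2]
gripper_width: 0.1
```

Request:
drive_tool([
  [0,0,0,-8.5],
  [0,0,0,-8.5],
  [0,0,0,0],
  [0,0,0,0],
])

```text
time_s: 1.3
tcp_pos: [161.0, -551.8, 231.0]
tool_rot: [-0.0, 0.995, 0.097, -0.0]
contact_force: [-0.6, -0.5, 0.0]
gripper_width: -0.1
```

```bash
cat >> h.py <<'E'
from scipy.spatial.transform import Rotation as Ro
POSE=(636.2,-68.5,np.radians(11.49))
def loc(l): 
    c,s=np.cos(POSE[2]),np.sin(POSE[2]);return np.array([POSE[0]+c*l[0]-s*l[1],POSE[1]+s*l[0]+c*l[1],l[2]])
def st():
    s=bot.sense();q=s["tool_rot"];R=Ro.from_quat([q[1],q[2],q[3],q[0]]).as_matrix()
    return s,R
def to(l):
    s,R=st();g=loc(l);print("t",round(s["time_s"],2),"tcp",s["tcp_pos"].round(1),"yaw",np.degrees(np.arctan2(R[1,0],R[0,0])).round(2),"F",s["contact_force"].round(2),"w",round(s["gripper_width"],1),"goal",g.round(1),"tool shift",(R.T@(g-s["tcp_pos"])).round(1))
E
python3 -c "
from h import *
to((-112,-94.5,150));print(st()[0]['joints'])"
```

```text
t 1.3 tcp [ 161.  -551.8  231. ] yaw 11.08 F [-0.59 -0.54  0.04] w -0.1 goal [ 545.3 -183.4  150. ] tool shift [ 447.9 -287.6   81.2]
[-1.39731324e+00  3.77585229e-01  8.05214841e-02  1.27438963e+00
  7.12666206e-06 -1.99564046e-02]
```

Request:
drive_tool([
  [32,-20.5,0,-0.4],
  [32,-20.5,0,0],
  [32,-20.5,0,0],
  [32,-20.5,0,0],
  [32,-20.5,0,0],
  [32,-20.5,0,0],
  [32,-20.5,0,0],
  [32,-20.5,0,0],
])

```text
time_s: 2.1
tcp_pos: [379.7, -338.6, 231.3]
tool_rot: [0.0, 0.995, 0.1, 0.0]
contact_force: [0.3, -1.2, 1.5]
gripper_width: 0.4
```

Request:
drive_tool([
  [32,-20.5,0,0],
  [32,-20.5,0,0],
  [32,-20.5,0,0],
  [32,-20.5,10,0],
  [32,-20.5,20,0],
  [32,-20.5,20,0],
  [0,0,20,0],
  [0,0,0,0],
])

```text
time_s: 2.9
tcp_pos: [540.4, -178.7, 158.1]
tool_rot: [-0.001, 0.995, 0.102, -0.003]
contact_force: [-1.7, 0.2, -0.7]
gripper_width: 0.2
```

```bash
python3 -c "
from h import *
import cv2
to((-112,-94.5,125))
cv2.imwrite('pics/t2.png',cv2.convertScaleAbs(cv2.resize(bot.camera('top')[170:270,250:390,::-1],None,fx=5.5,fy=5.5,interpolation=cv2.INTER_CUBIC),alpha=1.6))
cv2.imwrite('pics/s2.png',cv2.convertScaleAbs(cv2.resize(bot.camera('scene')[110:260,90:290,::-1],None,fx=3.9,fy=3.9,interpolation=cv2.INTER_CUBIC),alpha=1.6))
to((-112,-94.5,125))"
```

```text
t 2.9 tcp [ 540.4 -178.7  158.1] yaw 11.66 F [-1.66  0.22 -0.75] w 0.2 goal [ 545.3 -183.4  125. ] tool shift [ 4.   5.7 33.1]
t 3.0 tcp [ 541.3 -180.6  161.3] yaw 11.58 F [0.3  0.04 0.87] w 0.0 goal [ 545.3 -183.4  125. ] tool shift [ 3.3  3.6 36.3]
```

View pics/t2.png

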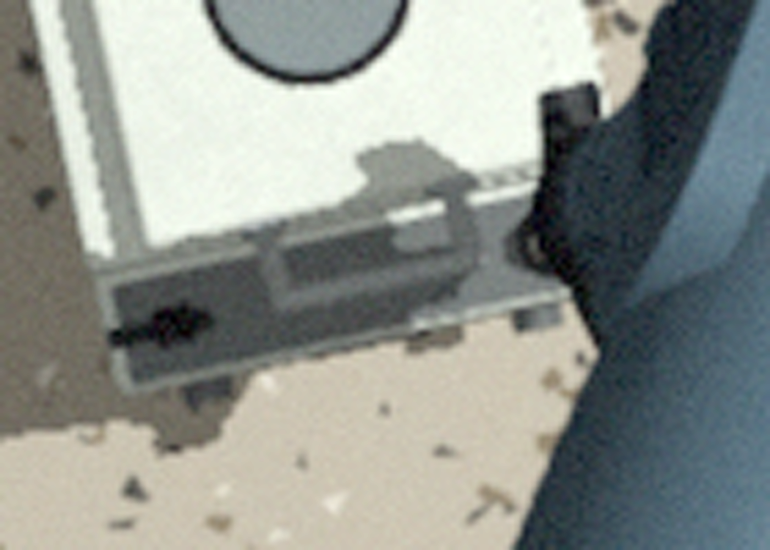

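View pics/s2.png

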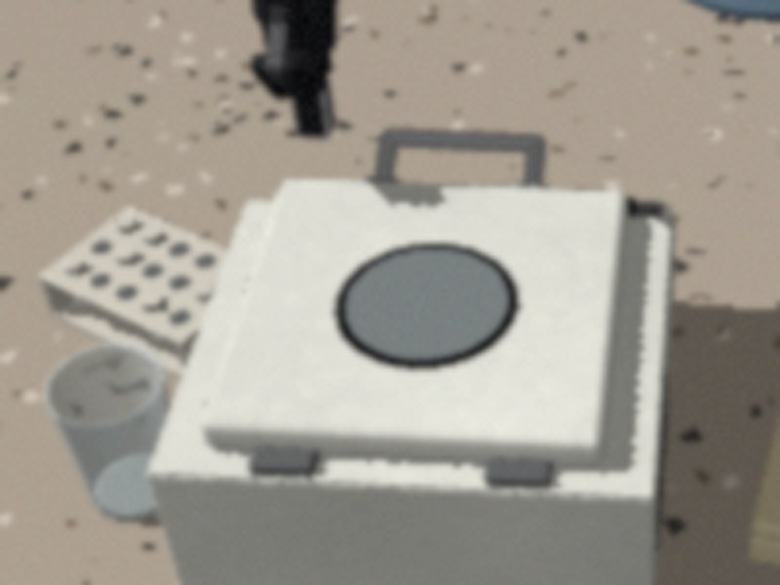

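```bash
python3 -c "
from h import *
def cr(X): u,v=proj('scene',np.array(X)); print(((u-90)*3.9).round(0),((v-110)*3.9).round(0))
cr(loc((-113.5,-1,160)));cr(loc((-113.5,44,160)));cr(loc((-113.5,-46,160)));cr([541.3,-180.6,161]); print(loc((-113.5,-1,160)))
"
```

```text
459.0 140.0
533.0 143.0
385.0 137.0
312.0 131.0
[525.17379525 -92.08880789 160.        ]
```

Request:
drive_tool([
  [1,1,12,0],
  [0,0,10,0],
  [0,0,0,0],
  [0,0,0,0],
  [0,0,0,0],
])

```text
time_s: 3.5
tcp_pos: [543.2, -181.6, 139.7]
tool_rot: [0.0, 0.995, 0.101, 0.0]
contact_force: [-0.6, -0.2, 0.1]
gripper_width: -0.0
```

```bash
python3 -c "
from h import *
to((-112,-94.5,116))"
```

```text
t 3.5 tcp [ 543.2 -181.6  139.7] yaw 11.63 F [-0.58 -0.19  0.08] w -0.0 goal [ 545.3 -183.4  116. ] tool shift [ 1.7  2.1 23.7]
```

Request:
drive_tool([
  [1.7,2.1,10,0],
  [0,0,10,0],
  [0,0,0,0],
  [0,0,0,0],
])

```text
time_s: 3.9
tcp_pos: [544.6, -182.8, 118.5]
tool_rot: [-0.0, 0.995, 0.102, -0.001]
contact_force: [0.3, -0.8, -0.7]
gripper_width: -0.0
```

Request:
drive_tool([
  [0,0,2,0],
  [0,0,2,0],
  [0,0,2,0],
  [0,0,0,0],
])

```text
time_s: 4.3
tcp_pos: [545.6, -183.2, 114.1]
tool_rot: [0.0, 0.995, 0.102, 0.001]
contact_force: [-1.8, 0.3, 5.9]
gripper_width: -0.4
```

Request:
drive_tool([
  [0,0,1,0],
  [0,0,1,0],
  [0,0,0,0],
  [0,0,0,0],
])

```text
time_s: 4.7
tcp_pos: [545.6, -183.2, 112.4]
tool_rot: [0.0, 0.995, 0.102, 0.001]
contact_force: [-2.0, 0.2, 5.4]
gripper_width: -0.0
```

Request:
drive_tool([
  [0,0,1,0],
  [0,0,1,0],
  [0,0,0,0],
  [0,0,0,0],
])

```text
time_s: 5.1
tcp_pos: [545.5, -183.2, 110.1]
tool_rot: [0.0, 0.995, 0.102, 0.001]
contact_force: [-1.2, 1.5, 5.6]
gripper_width: -0.1
```

Request:
drive_tool([
  [0,0,1,0],
  [0,0,0,0],
  [0,0,0,0],
])

```text
time_s: 5.4
tcp_pos: [545.6, -183.2, 109.2]
tool_rot: [0.0, 0.995, 0.102, 0.001]
contact_force: [-2.0, 0.6, 7.3]
gripper_width: 0.0
```

Request:
drive_tool([
  [0,0,1,0],
  [0,0,0,0],
  [0,0,0,0],
])

```text
time_s: 5.7
tcp_pos: [545.6, -183.2, 109.0]
tool_rot: [0.001, 0.995, 0.102, 0.001]
contact_force: [-3.7, 1.9, 12.6]
gripper_width: -0.0
```

Request:
drive_tool([
  [0,0,1,0],
  [0,0,0,0],
  [0,0,0,0],
])

```text
time_s: 6.0
tcp_pos: [545.6, -183.2, 108.9]
tool_rot: [0.001, 0.995, 0.102, 0.001]
contact_force: [-5.3, 2.2, 16.2]
gripper_width: 0.1
```

Request:
drive_tool([
  [0,0,-5,0],
  [0,0,-10,0],
  [0,0,-20,0],
  [0,0,-30,0],
  [0,0,-30,0],
  [0,0,-10,0],
  [0,0,0,0],
], hand=0.67)

```text
time_s: 6.7
tcp_pos: [546.6, -183.6, 212.8]
tool_rot: [0.001, 0.995, 0.102, 0.002]
contact_force: [0.2, 0.1, -0.1]
gripper_width: 28.1
```

```bash
python3 -c "
from h import *
to((-113.5,-1,200))"
```

```text
t 6.7 tcp [ 546.6 -183.6  212.8] yaw 11.66 F [ 0.23  0.13 -0.1 ] w 28.1 goal [525.2 -92.1 200. ] tool shift [ -2.5 -94.   12.6]
```

Request:
drive_tool([
  [-0.5,-20,0,0],
  [-1,-30,0,0],
  [-1,-30,0,0],
  [0,-14,0,0],
  [0,0,10,0],
  [0,0,0,0],
  [0,0,0,0],
])

```text
time_s: 7.4
tcp_pos: [523.6, -92.4, 200.2]
tool_rot: [0.0, 0.995, 0.101, -0.001]
contact_force: [-1.1, -0.1, -0.7]
gripper_width: 28.2
```

```bash
python3 -c "
from h import *
import cv2
to((-113.5,-1,145))
cv2.imwrite('pics/t3.png',cv2.convertScaleAbs(cv2.resize(bot.camera('top')[170:270,250:390,::-1],None,fx=5.5,fy=5.5,interpolation=cv2.INTER_CUBIC),alpha=1.6))
cv2.imwrite('pics/s3.png',cv2.convertScaleAbs(cv2.resize(bot.camera('scene')[90:190,150:290,::-1],None,fx=5.5,fy=5.5,interpolation=cv2.INTER_CUBIC),alpha=1.6))
to((-113.5,-1,145))"
```

```text
t 7.4 tcp [523.6 -92.4 200.2] yaw 11.6 F [-1.14 -0.07 -0.66] w 28.2 goal [525.2 -92.1 145. ] tool shift [ 1.7 -0.  55.2]
t 7.5 tcp [524.  -92.6 201. ] yaw 11.58 F [-0.14  0.44 -0.09] w 28.6 goal [525.2 -92.1 145. ] tool shift [ 1.2 -0.3 56. ]
```

View pics/t3.png

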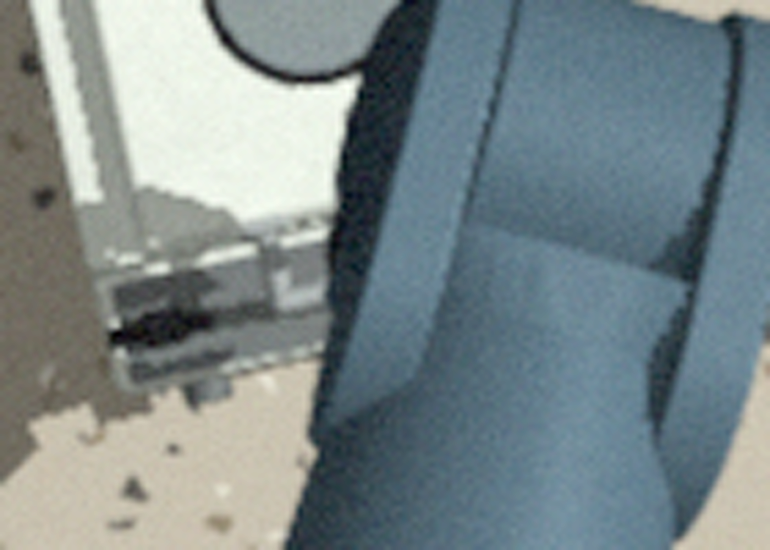

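View pics/s3.png

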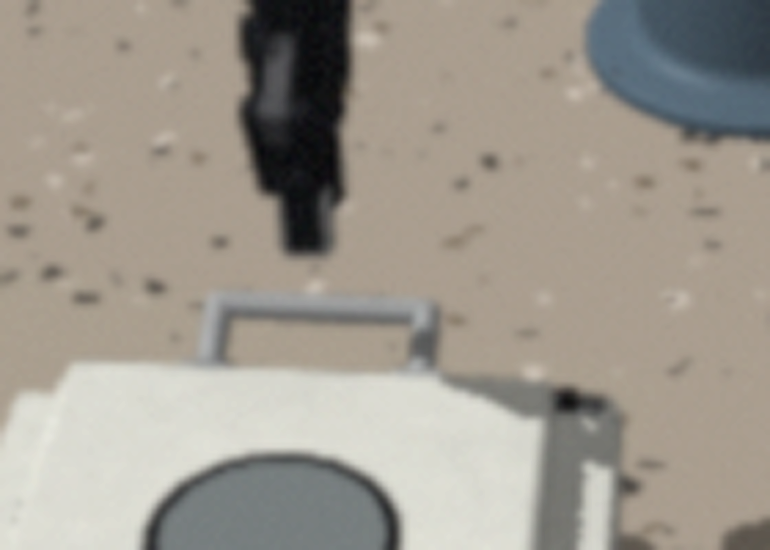

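Request:
drive_tool([
  [1.0,0,10,0],
  [0,0,10,0],
  [0,0,10,0],
  [0,0,6,0],
  [0,0,0,0],
  [0,0,0,0],
])

```text
time_s: 8.1
tcp_pos: [524.6, -91.3, 165.1]
tool_rot: [-0.0, 0.995, 0.102, -0.0]
contact_force: [0.4, 0.0, 0.6]
gripper_width: 28.0
```

Request:
drive_tool([
  [0,0,8,0],
  [0,0,8,0],
  [0,0,4,0],
  [0,0,0,0],
  [0,0,0,0],
])

```text
time_s: 8.6
tcp_pos: [524.6, -91.3, 145.1]
tool_rot: [-0.0, 0.995, 0.102, -0.0]
contact_force: [0.6, -0.3, -0.5]
gripper_width: 28.5
```

```bash
python3 -c "
from h import *
to((-113.5,-1,145))"
```

```text
t 8.6 tcp [524.6 -91.3 145.1] yaw 11.66 F [ 0.58 -0.27 -0.53] w 28.5 goal [525.2 -92.1 145. ] tool shift [0.4 0.9 0.1]
```

Around the bar without contact. Close.

Request:
drive_tool([
  [0,0,0,0],
  [0,0,0,0],
  [0,0,0,0],
  [0,0,0,0],
  [0,0,0,0],
], hand=1, squeeze=30)

```text
time_s: 9.1
tcp_pos: [524.7, -91.5, 145.6]
tool_rot: [0.0, 0.995, 0.102, 0.0]
contact_force: [-3.2, -0.2, 4.8]
gripper_width: 11.1
```

Request:
drive_tool([
  [0,0,-1,0],
  [0,0,-1,0],
  [0,0,0,0],
  [0,0,0,0],
])

```text
time_s: 9.5
tcp_pos: [524.7, -91.4, 146.9]
tool_rot: [0.0, 0.995, 0.102, -0.0]
contact_force: [0.7, -2.2, -1.6]
gripper_width: 10.7
```

Request:
drive_tool([
  [0,0,-1,0],
  [0,0,0,0],
  [0,0,0,0],
])

```text
time_s: 9.8
tcp_pos: [524.8, -91.4, 148.3]
tool_rot: [0.0, 0.995, 0.102, 0.0]
contact_force: [0.5, -2.4, -3.5]
gripper_width: 10.5
```

Request:
drive_tool([
  [0,0,-1,0],
  [0,0,0,0],
  [0,0,0,0],
])

```text
time_s: 10.1
tcp_pos: [524.8, -91.4, 149.0]
tool_rot: [0.0, 0.995, 0.102, -0.0]
contact_force: [2.3, -1.9, -5.5]
gripper_width: 10.6
```

Request:
drive_tool([
  [0,0,-1,0],
  [0,0,0,0],
  [0,0,0,0],
])

```text
time_s: 10.4
tcp_pos: [524.9, -91.4, 149.7]
tool_rot: [-0.0, 0.995, 0.102, -0.0]
contact_force: [4.7, -2.5, -10.9]
gripper_width: 11.2
```

Request:
drive_tool([
  [0,0,-0.5,0],
  [0,0,0,0],
  [0,0,0,0],
])

```text
time_s: 10.7
tcp_pos: [524.9, -91.4, 149.9]
tool_rot: [-0.0, 0.995, 0.102, -0.0]
contact_force: [5.2, -2.7, -12.6]
gripper_width: 10.6
```

The lid is caught: it rose about 4 mm, then stopped firmly with the pull climbing past 12 N (a free lid needs 2–4 N). I'll lower it, let go and work the slide.

Request:
drive_tool([
  [0,0,2,0],
  [0,0,2,0],
  [0,0,1,0],
  [0,0,0,0],
  [0,0,0,0],
])

```text
time_s: 11.2
tcp_pos: [524.6, -91.4, 146.1]
tool_rot: [0.0, 0.995, 0.102, 0.0]
contact_force: [0.1, -1.2, -2.3]
gripper_width: 10.7
```

Request:
drive_tool([
  [0,0,0,0],
  [0,0,0,0],
  [0,0,0,0],
  [0,0,0,0],
], hand=0.67)

```text
time_s: 11.6
tcp_pos: [524.9, -91.1, 146.0]
tool_rot: [-0.0, 0.995, 0.102, 0.0]
contact_force: [-0.1, -0.2, 0.7]
gripper_width: 28.1
```

Request:
drive_tool([
  [0,0,-5,0],
  [0,0,-10,0],
  [0,0,-15,0],
  [0,0,-15,0],
  [0,0,-10,0],
  [0,0,0,0],
])

```text
time_s: 12.2
tcp_pos: [526.1, -91.7, 203.0]
tool_rot: [0.001, 0.995, 0.102, 0.002]
contact_force: [0.4, 0.0, -0.3]
gripper_width: 28.5
```

```bash
python3 -c "
from h import *
to((-112,71,200))"
```

```text
t 12.2 tcp [526.1 -91.7 203. ] yaw 11.66 F [ 0.42  0.02 -0.28] w 28.5 goal [512.3 -21.2 200. ] tool shift [  0.7 -71.8   2.8]
```

Request:
drive_tool([
  [0,-20,0,0],
  [0,-30,0,0],
  [0.5,-22,0,0],
  [0,0,0,0],
  [0,0,0,0],
], hand=1)

```text
time_s: 12.7
tcp_pos: [510.5, -20.7, 200.4]
tool_rot: [0.0, 0.995, 0.102, -0.0]
contact_force: [0.6, -0.5, -0.3]
gripper_width: 0.2
```

```bash
python3 -c "
from h import *
import cv2
to((-112,71,106))
cv2.imwrite('pics/t4.png',cv2.convertScaleAbs(cv2.resize(bot.camera('top')[170:270,250:390,::-1],None,fx=5.5,fy=5.5,interpolation=cv2.INTER_CUBIC),alpha=1.6))
cv2.imwrite('pics/s4.png',cv2.convertScaleAbs(cv2.resize(bot.camera('scene')[90:190,150:290,::-1],None,fx=5.5,fy=5.5,interpolation=cv2.INTER_CUBIC),alpha=1.6))
to((-112,71,106))"
```

```text
t 12.7 tcp [510.5 -20.7 200.4] yaw 11.71 F [ 0.61 -0.46 -0.3 ] w 0.2 goal [512.3 -21.2 106. ] tool shift [ 1.7  0.9 94.4]
t 12.8 tcp [510.8 -21.4 200.6] yaw 11.62 F [-0.84  0.53 -0.15] w 0.4 goal [512.3 -21.2 106. ] tool shift [ 1.5  0.1 94.6]
```

View pics/t4.png

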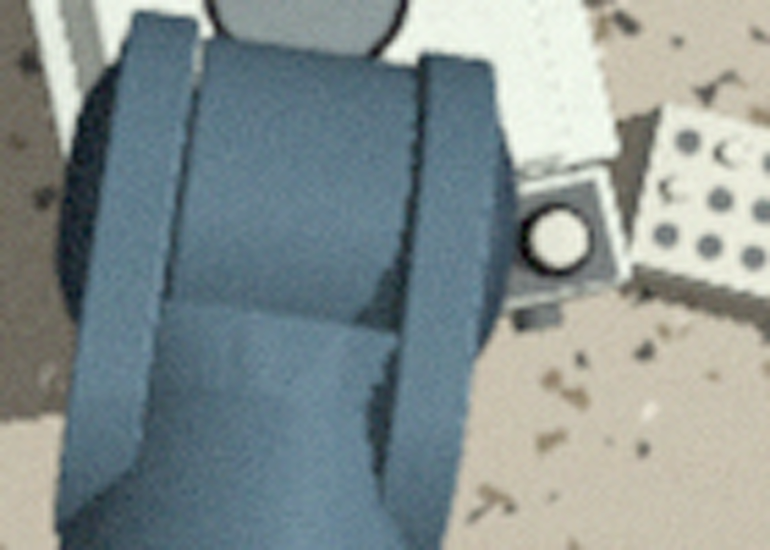

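View pics/s4.png

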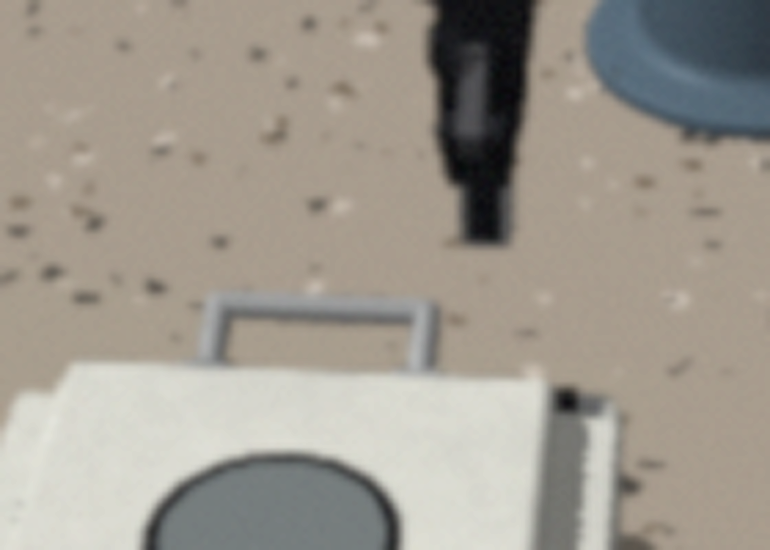

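Request:
drive_tool([
  [1.5,-1.5,15,0],
  [0,0,20,0],
  [0,0,20,0],
  [0,0,15,0],
  [0,0,0,0],
  [0,0,0,0],
])

```text
time_s: 13.4
tcp_pos: [511.9, -19.6, 130.8]
tool_rot: [0.0, 0.995, 0.101, -0.0]
contact_force: [-0.3, 0.4, 0.0]
gripper_width: 0.2
```

```bash
python3 -c "
from h import *
import cv2
to((-112,73,106))
cv2.imwrite('pics/s5.png',cv2.convertScaleAbs(cv2.resize(bot.camera('scene')[90:190,150:290,::-1],None,fx=5.5,fy=5.5,interpolation=cv2.INTER_CUBIC),alpha=1.6))
to((-112,73,106))"
```

```text
t 13.4 tcp [511.9 -19.6 130.8] yaw 11.6 F [-0.34  0.36  0.02] w 0.2 goal [511.9 -19.3 106. ] tool shift [ 0.1 -0.3 24.8]
t 13.45 tcp [512.5 -19.6 131.4] yaw 11.62 F [ 0.07 -0.55 -0.62] w 0.0 goal [511.9 -19.3 106. ] tool shift [-0.5 -0.4 25.4]
```

View pics/s5.png

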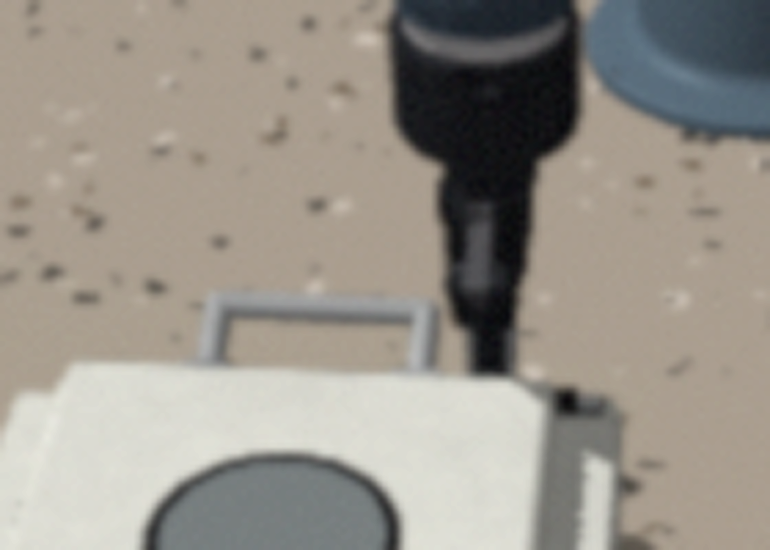

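Request:
drive_tool([
  [0,0,8,0],
  [0,0,8,0],
  [0,0,5,0],
  [0,0,4,0],
  [0,0,0,0],
  [0,0,0,0],
])

```text
time_s: 14.05
tcp_pos: [509.9, -19.0, 105.1]
tool_rot: [0.0, 0.995, 0.101, -0.002]
contact_force: [-5.3, -1.8, 2.6]
gripper_width: -0.2
```

Request:
drive_tool([
  [0,-2,0,0],
  [0,-2,0,0],
  [0,-2,0,0],
  [0,0,0,0],
  [0,0,0,0],
])

```text
time_s: 14.55
tcp_pos: [509.2, -12.9, 105.6]
tool_rot: [-0.0, 0.995, 0.102, -0.001]
contact_force: [-5.5, 0.1, 4.4]
gripper_width: -0.1
```

Request:
drive_tool([
  [0,-1,0,0],
  [0,-1,0,0],
  [0,-1,0,0],
  [0,0,0,0],
  [0,0,0,0],
])

```text
time_s: 15.05
tcp_pos: [508.8, -10.8, 105.6]
tool_rot: [0.001, 0.995, 0.101, -0.001]
contact_force: [-5.3, -3.0, 3.2]
gripper_width: -0.2
```

```bash
python3 -c "
from h import *
to((-112,73,106))"
```

```text
t 15.05 tcp [508.8 -10.8 105.6] yaw 11.63 F [-5.28 -2.98  3.24] w -0.2 goal [511.9 -19.3 106. ] tool shift [ 1.4  8.9 -0.4]
```

Request:
drive_tool([
  [-3,0,-1,0],
  [-3,0,-1,0],
  [0,0,0,0],
  [0,0,0,0],
])

```text
time_s: 15.45
tcp_pos: [504.4, -11.4, 108.0]
tool_rot: [0.0, 0.995, 0.102, 0.0]
contact_force: [-0.4, -1.2, 0.3]
gripper_width: 0.0
```

```bash
python3 -c "
from h import *
import cv2
to((-112,73,106))
cv2.imwrite('pics/s6.png',cv2.convertScaleAbs(cv2.resize(bot.camera('scene')[90:190,150:290,::-1],None,fx=5.5,fy=5.5,interpolation=cv2.INTER_CUBIC),alpha=1.6))
"
```

```text
t 15.45 tcp [504.4 -11.4 108. ] yaw 11.66 F [-0.39 -1.15  0.32] w 0.0 goal [511.9 -19.3 106. ] tool shift [5.8 9.2 2. ]
```

View pics/s6.png

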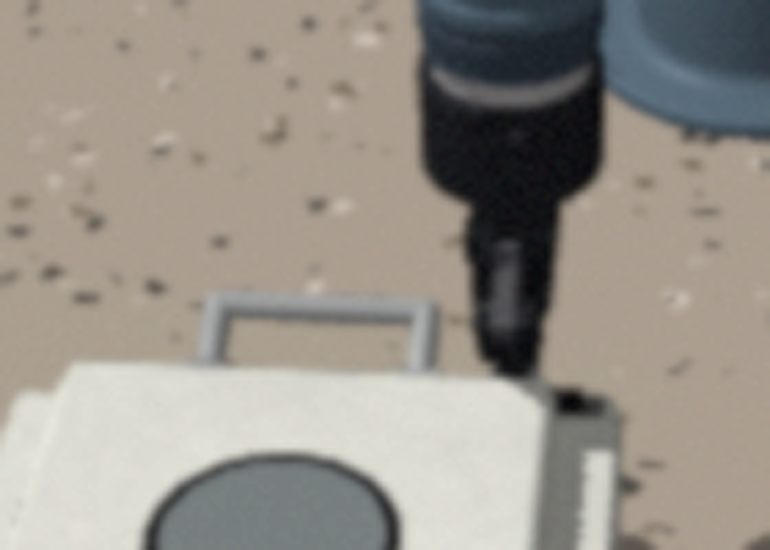

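Request:
drive_tool([
  [0,-1,0,0],
  [0,-1,0,0],
  [0,-1,0,0],
  [0,-1,0,0],
  [0,0,0,0],
  [0,0,0,0],
])

```text
time_s: 16.1
tcp_pos: [503.2, -7.2, 107.7]
tool_rot: [-0.0, 0.995, 0.102, -0.0]
contact_force: [0.5, -0.3, -0.1]
gripper_width: -0.0
```

Request:
drive_tool([
  [0,-1,0,0],
  [0,-1,0,0],
  [0,0,0,0],
  [0,0,0,0],
])

```text
time_s: 16.5
tcp_pos: [502.7, -5.3, 107.7]
tool_rot: [-0.0, 0.995, 0.102, -0.0]
contact_force: [-1.1, -0.7, -1.5]
gripper_width: 0.2
```

Request:
drive_tool([
  [0,-1,0,0],
  [0,-1,0,0],
  [0,0,0,0],
  [0,0,0,0],
])

```text
time_s: 16.9
tcp_pos: [502.5, -4.0, 107.7]
tool_rot: [0.001, 0.995, 0.101, -0.0]
contact_force: [-0.3, -3.9, -2.1]
gripper_width: 0.3
```

```bash
python3 -c "
from h import *
to((-112,73,106))"
```

```text
t 16.9 tcp [502.5  -4.  107.7] yaw 11.64 F [-0.3  -3.94 -2.11] w 0.3 goal [511.9 -19.3 106. ] tool shift [ 6.1 16.8  1.7]
```

Request:
drive_tool([
  [0,-1,0,0],
  [0,0,0,0],
  [0,0,0,0],
])

```text
time_s: 17.2
tcp_pos: [502.5, -3.9, 107.8]
tool_rot: [0.002, 0.995, 0.101, -0.0]
contact_force: [1.4, -6.6, -1.7]
gripper_width: 0.2
```

Request:
drive_tool([
  [0,-1,0,0],
  [0,0,0,0],
  [0,0,0,0],
])

```text
time_s: 17.5
tcp_pos: [502.5, -3.8, 107.8]
tool_rot: [0.003, 0.995, 0.101, -0.0]
contact_force: [1.1, -9.4, -3.2]
gripper_width: 0.3
```

```bash
python3 -c "
from h import *
to((-112,73,106))"
```

```text
t 17.5 tcp [502.5  -3.8 107.8] yaw 11.59 F [ 1.13 -9.36 -3.21] w 0.3 goal [511.9 -19.3 106. ] tool shift [ 6.1 17.   1.9]
```

The slide is at its stop: it stalled at y≈90 as expected, with the force rising to 9 N. I'll back off, rise and return to the handle.

Request:
drive_tool([
  [0,3,0,0],
  [0,3,0,0],
  [0,0,-10,0],
  [0,0,-25,0],
  [0,0,-30,0],
  [0,0,-28,0],
  [0,0,0,0],
  [0,0,0,0],
])

```text
time_s: 18.3
tcp_pos: [504.1, -7.2, 201.9]
tool_rot: [0.0, 0.995, 0.102, 0.001]
contact_force: [0.4, -0.3, -0.3]
gripper_width: -0.2
```

Request:
drive_tool([
  [1,20,0,0],
  [1,25,0,0],
  [1,25,0,0],
  [1,10,0,0],
  [0,0,0,0],
  [0,0,0,0],
  [0,0,0,0],
], hand=0.67)

```text
time_s: 19.0
tcp_pos: [522.9, -83.9, 200.5]
tool_rot: [-0.0, 0.995, 0.102, -0.0]
contact_force: [-0.5, -0.2, 0.8]
gripper_width: 28.4
```

```bash
python3 -c "
from h import *
import cv2
to((-113.5,-1,145))
cv2.imwrite('pics/s7.png',cv2.convertScaleAbs(cv2.resize(bot.camera('scene')[90:190,150:290,::-1],None,fx=5.5,fy=5.5,interpolation=cv2.INTER_CUBIC),alpha=1.6))
cv2.imwrite('pics/t7.png',cv2.convertScaleAbs(cv2.resize(bot.camera('top')[170:270,250:390,::-1],None,fx=5.5,fy=5.5,interpolation=cv2.INTER_CUBIC),alpha=1.6))
to((-113.5,-1,145))
"
```

```text
t 19.0 tcp [522.9 -83.9 200.5] yaw 11.72 F [-0.51 -0.16  0.8 ] w 28.4 goal [525.2 -92.1 145. ] tool shift [ 0.6  8.5 55.5]
t 19.1 tcp [523.1 -84.  200.7] yaw 11.73 F [0.54 0.4  0.32] w 27.8 goal [525.2 -92.1 145. ] tool shift [ 0.4  8.3 55.7]
```

View pics/s7.png

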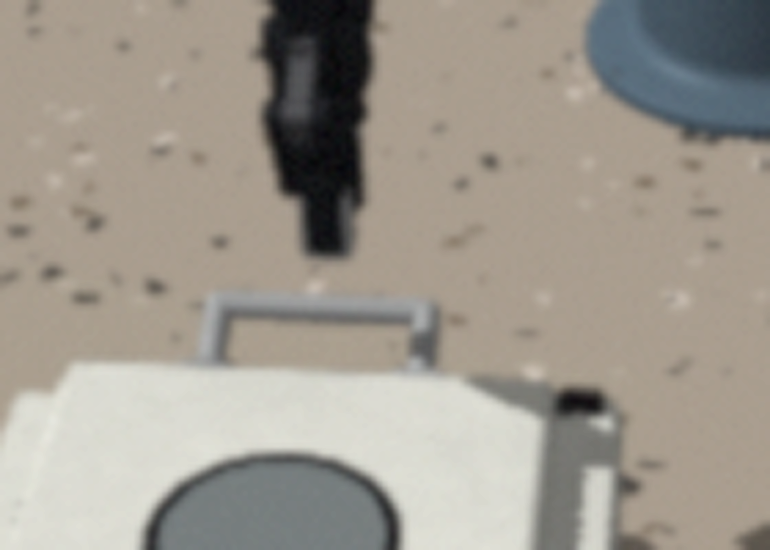

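View pics/t7.png

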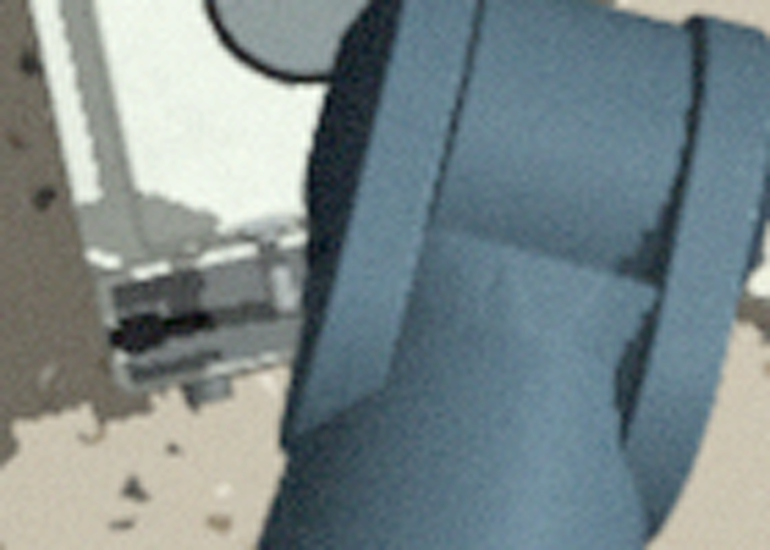

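The slide now sits at about x=140 in the top crop, against about 180 before, so it has clearly travelled. Next I regrasp the bar.

Request:
drive_tool([
  [0.4,8.3,0,0],
  [0,0,10,0],
  [0,0,10,0],
  [0,0,15,0],
  [0,0,0,0],
  [0,0,0,0],
])

```text
time_s: 19.7
tcp_pos: [524.7, -92.8, 165.0]
tool_rot: [-0.0, 0.995, 0.102, -0.001]
contact_force: [0.4, -0.3, 0.4]
gripper_width: 28.2
```

Request:
drive_tool([
  [0,0,8,0],
  [0,0,8,0],
  [0,0,4,0],
  [0,0,0,0],
  [0,0,0,0],
])

```text
time_s: 20.2
tcp_pos: [525.4, -93.0, 145.7]
tool_rot: [0.0, 0.995, 0.102, -0.0]
contact_force: [-0.3, -0.6, 0.3]
gripper_width: 28.5
```

Request:
drive_tool([
  [0,0,0,0],
  [0,0,0,0],
  [0,0,0,0],
  [0,0,0,0],
  [0,0,0,0],
], hand=1, squeeze=40)

```text
time_s: 20.7
tcp_pos: [525.0, -93.2, 146.2]
tool_rot: [0.0, 0.995, 0.101, -0.0]
contact_force: [-5.7, -0.4, 5.7]
gripper_width: 10.3
```

```bash
python3 -c "
from h import *
to((-113.5,-1,145))
a0=np.arctan2(20,239);r=np.hypot(20,239)
p=None
for d in range(0,49,4):
    a=a0+np.radians(d);q=np.array([239-r*np.cos(a),-(r*np.sin(a)-20)])
    if p is not None: print(d,(q-p).round(1),q.round(1))
    p=q
"
```

```text
t 20.7 tcp [525.  -93.2 146.2] yaw 11.65 F [-5.68 -0.43  5.74] w 10.3 goal [525.2 -92.1 145. ] tool shift [ 0.4 -1.1  1.2]
4 [  2.  -16.6] [  2.  -16.6]
8 [  3.1 -16.4] [  5.1 -33.1]
12 [  4.3 -16.2] [  9.4 -49.3]
16 [  5.4 -15.8] [ 14.8 -65.1]
20 [  6.5 -15.4] [ 21.3 -80.5]
24 [  7.5 -14.9] [ 28.8 -95.5]
28 [  8.6 -14.4] [  37.4 -109.9]
32 [  9.5 -13.7] [  46.9 -123.6]
36 [ 10.5 -13. ] [  57.4 -136.7]
40 [ 11.4 -12.3] [  68.8 -148.9]
44 [ 12.2 -11.5] [  81.  -160.4]
48 [ 13.  -10.6] [  93.9 -171. ]
```

Request:
drive_tool([
  [-0.5,0,-2,0],
  [0,0,-2,0],
  [0.5,0,-4,0],
  [0.5,0,-4,0],
  [0.5,0,-4.6,0],
  [0,0,0,0],
  [0,0,0,0],
])

```text
time_s: 21.4
tcp_pos: [526.8, -92.9, 162.7]
tool_rot: [0.0, 0.995, 0.102, 0.0]
contact_force: [0.6, -1.6, -2.9]
gripper_width: 10.6
```

Free: it has risen 17 mm at about 3 N. I'll continue along the arc.

Request:
drive_tool([
  [1.5,0,-8.2,0],
  [1.6,0,-8.2,0],
  [2.1,0,-8.1,0],
  [2.2,0,-8.1,0],
  [2.7,0,-7.9,0],
  [2.7,0,-7.9,0],
  [0,0,0,0],
  [0,0,0,0],
])

```text
time_s: 22.2
tcp_pos: [538.7, -90.4, 210.9]
tool_rot: [0.0, 0.995, 0.102, -0.0]
contact_force: [-1.9, -3.7, -2.2]
gripper_width: 10.5
```

```bash
python3 -c "
from h import *
import cv2
to((-113.5+14.8,-1,145+65))
cv2.imwrite('pics/s8.png',cv2.convertScaleAbs(cv2.resize(bot.camera('scene')[60:260,90:330,::-1],None,fx=3,fy=3,interpolation=cv2.INTER_CUBIC),alpha=1.6))
"
```

```text
t 22.2 tcp [538.7 -90.4 210.9] yaw 11.66 F [-1.93 -3.72 -2.24] w 10.5 goal [539.7 -89.1 210. ] tool shift [ 1.2 -1.   0.9]
```

View pics/s8.png

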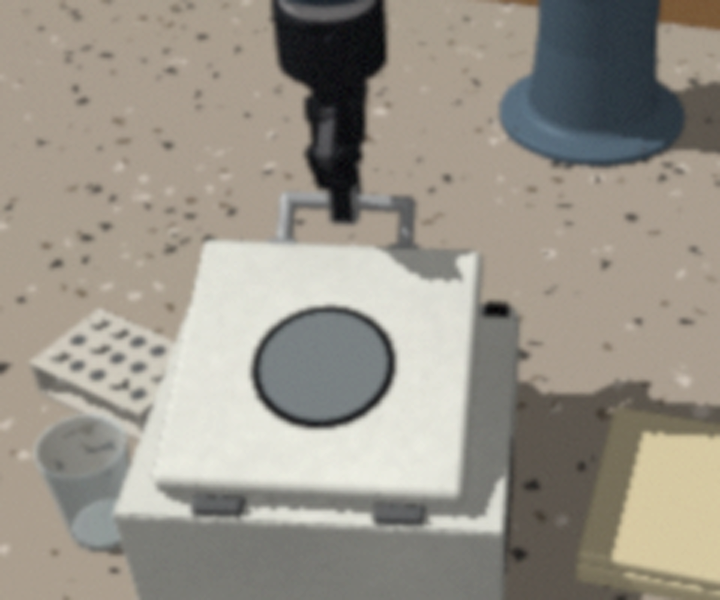

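The lid is at about 16° with the bar centred in the jaws. I'll go on.

Request:
drive_tool([
  [3.2,0.4,-7.7,0],
  [3.3,0.4,-7.7,0],
  [3.7,0,-7.5,0],
  [3.8,0,-7.4,0],
  [4.3,0,-7.2,0],
  [4.3,0,-7.2,0],
  [0,0,0,0],
  [0,0,0,0],
])

```text
time_s: 23.05
tcp_pos: [560.2, -86.0, 256.4]
tool_rot: [-0.0, 0.995, 0.102, -0.001]
contact_force: [-7.3, -0.5, 0.6]
gripper_width: 10.6
```

```bash
python3 -c "
from h import *
to((-113.5+37.4,-1,145.5+109.9))"
```

```text
t 23.05 tcp [560.2 -86.  256.4] yaw 11.68 F [-7.26 -0.55  0.63] w 10.6 goal [561.8 -84.6 255.4] tool shift [ 1.9 -1.   1. ]
```

Request:
drive_tool([
  [-1,0,0,0],
  [0,0,0,0],
  [0,0,0,0],
])

```text
time_s: 23.35
tcp_pos: [559.8, -86.1, 255.8]
tool_rot: [-0.0, 0.995, 0.102, -0.0]
contact_force: [-5.3, 0.2, -1.6]
gripper_width: 10.3
```

```bash
python3 -c "
from h import *
import cv2
to((-113.5+37.4,-1,145.5+109.9))
cv2.imwrite('pics/s9.png',cv2.convertScaleAbs(cv2.resize(bot.camera('scene')[60:260,90:330,::-1],None,fx=3,fy=3,interpolation=cv2.INTER_CUBIC),alpha=1.6))
"
```

```text
t 23.35 tcp [559.8 -86.1 255.8] yaw 11.68 F [-5.32  0.16 -1.59] w 10.3 goal [561.8 -84.6 255.4] tool shift [ 2.3 -1.   0.4]
```

View pics/s9.png

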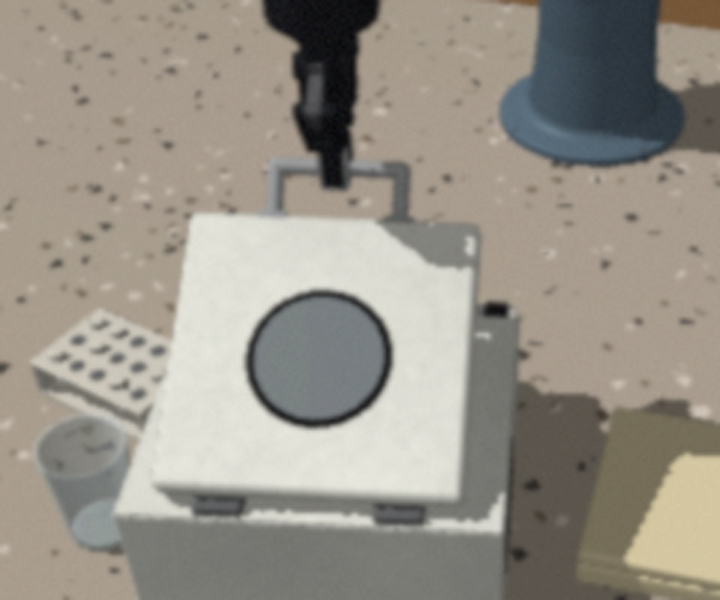

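Request:
drive_tool([
  [4.4,0,-6.9,0],
  [4.7,0,-6.9,0],
  [5.1,0,-6.5,0],
  [5.2,0,-6.5,0],
  [0,0,0,0],
  [0,0,0,0],
])

```text
time_s: 24.0
tcp_pos: [578.9, -82.2, 283.4]
tool_rot: [-0.0, 0.995, 0.102, -0.0]
contact_force: [-7.0, 0.7, 1.9]
gripper_width: 10.0
```

Request:
drive_tool([
  [5.4,0,-6.2,0],
  [5.6,0,-6.1,0],
  [6,0,-5.8,0],
  [6,0,-5.7,0],
  [0,0,0,0],
  [0,0,0,0],
])

```text
time_s: 24.6
tcp_pos: [601.6, -77.5, 308.3]
tool_rot: [0.0, 0.995, 0.102, 0.001]
contact_force: [-8.5, 0.8, 5.8]
gripper_width: 9.7
```

```bash
python3 -c "
from h import *
import cv2
to((-113.5+84,-1,145.5+163))
cv2.imwrite('pics/s10.png',cv2.convertScaleAbs(cv2.resize(bot.camera('scene')[60:260,90:330,::-1],None,fx=3,fy=3,interpolation=cv2.INTER_CUBIC),alpha=1.6))
"
```

```text
t 24.6 tcp [601.6 -77.5 308.3] yaw 11.68 F [-8.48  0.84  5.82] w 9.7 goal [607.5 -75.4 308.5] tool shift [ 6.2 -0.9 -0.2]
```

View pics/s10.png

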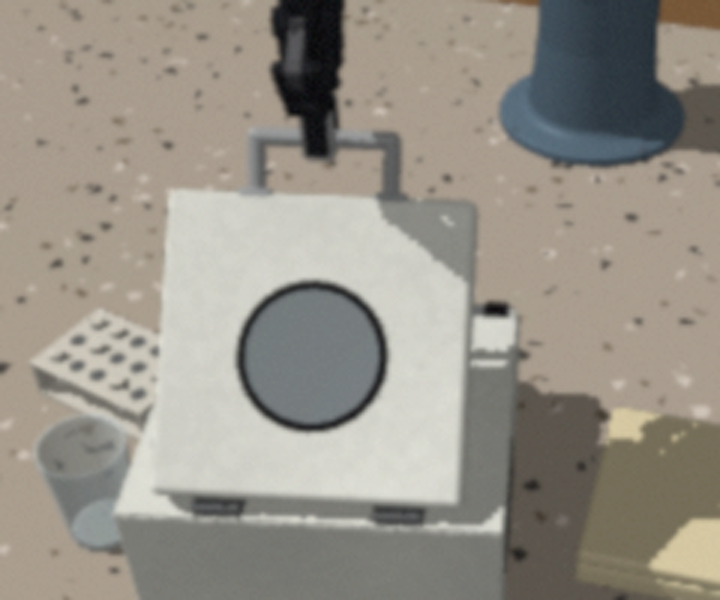

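```bash
python3 -c "
from h import *
a0=np.arctan2(20,239);r=np.hypot(20,239)
def P(d):
    a=a0+np.radians(d); return loc((-113.5+239-r*np.cos(a),-1,140+r*np.sin(a)))
for d in (0,16,28,38,40,41,42,43,44,45,46):
    u,v=proj('scene',P(d));print(d,((u-90)*3).round(0),((v-60)*3).round(0),P(d).round(1))
"
python3 - <<'E'
import cv2
im=cv2.imread('pics/s10.png')[80:240,200:440];cv2.imwrite('pics/s10c.png',cv2.resize(im,None,fx=3.3,fy=3.3,interpolation=cv2.INTER_CUBIC))
E
```

```text
0 353.0 258.0 [525.2 -92.1 160. ]
16 344.0 200.0 [539.6 -89.1 225.1]
28 335.0 166.0 [561.8 -84.6 269.9]
38 326.0 145.0 [586.9 -79.5 302.9]
40 324.0 142.0 [592.6 -78.4 308.9]
41 323.0 141.0 [595.5 -77.8 311.9]
42 321.0 139.0 [598.4 -77.2 314.8]
43 320.0 138.0 [601.5 -76.6 317.6]
44 319.0 137.0 [604.5 -76.  320.4]
45 318.0 136.0 [607.6 -75.3 323.1]
46 317.0 135.0 [610.8 -74.7 325.8]
```

View pics/s10c.png

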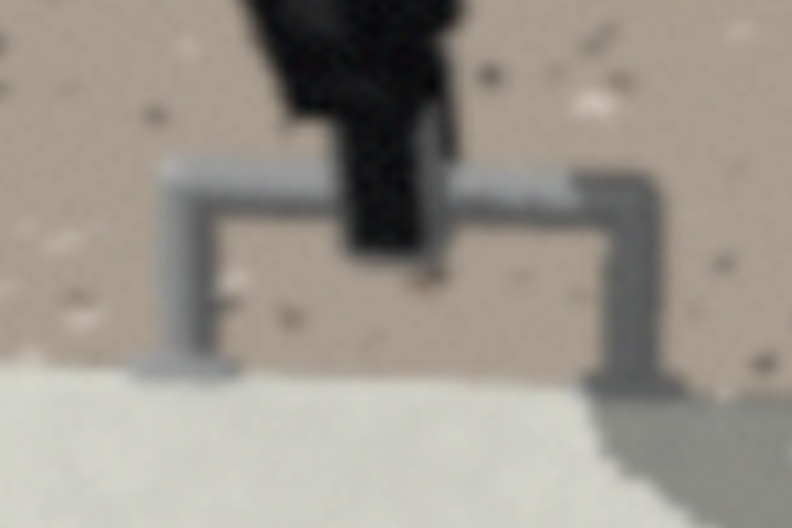

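Request:
drive_tool([
  [2.4,0,-3.3,0],
  [2.4,0,-3.3,0],
  [0,0,0,0],
  [0,0,0,0],
  [0,0,0,0],
  [0,0,0,0],
])

```text
time_s: 25.25
tcp_pos: [606.4, -76.5, 312.7]
tool_rot: [-0.0, 0.995, 0.102, -0.0]
contact_force: [-5.6, 2.8, -0.4]
gripper_width: 9.9
```

```bash
python3 -c "
from h import *
import cv2
to((-113.5+84,-1,145.5+163))
im=bot.camera('scene')[:,:,::-1]
cv2.imwrite('pics/s11.png',cv2.convertScaleAbs(cv2.resize(im[60:260,90:330],None,fx=3,fy=3,interpolation=cv2.INTER_CUBIC),alpha=1.6))
cv2.imwrite('pics/s11c.png',cv2.convertScaleAbs(cv2.resize(im[85:145,150:230],None,fx=9.9,fy=9.9,interpolation=cv2.INTER_CUBIC),alpha=1.6))
cv2.imwrite('pics/t11.png',cv2.resize(bot.camera('top')[:,:,::-1],(768,576)))
to((-113.5+84,-1,145.5+163));print(st()[0]['joints'])
"
```

```text
t 25.25 tcp [606.4 -76.5 312.7] yaw 11.68 F [-5.62  2.79 -0.36] w 9.9 goal [607.5 -75.4 308.5] tool shift [ 1.3 -0.9  4.2]
t 25.35 tcp [606.3 -76.5 312.7] yaw 11.68 F [-4.85  2.48  0.01] w 10.3 goal [607.5 -75.4 308.5] tool shift [ 1.4 -0.9  4.2]
[-2.29755089e-01  4.61827904e-01  4.18585884e-01  1.52813903e+00
  8.38456835e-04  1.13721469e+00]
```

View pics/s11.png

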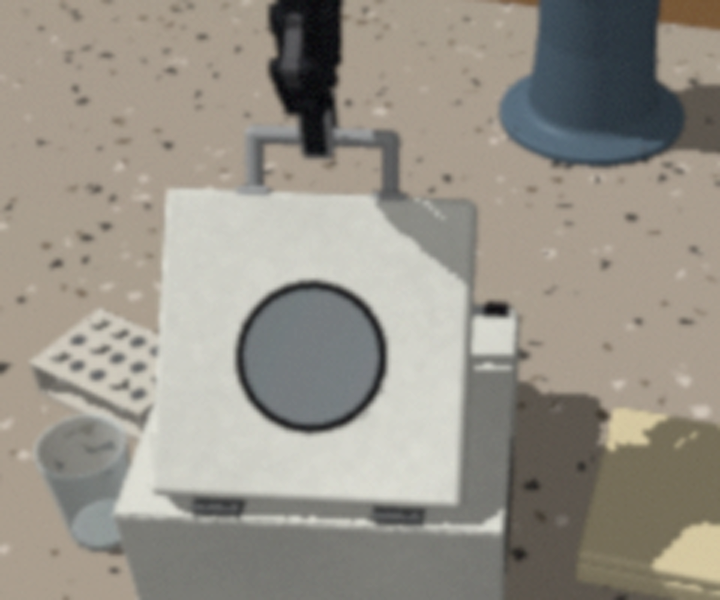

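View pics/s11c.png

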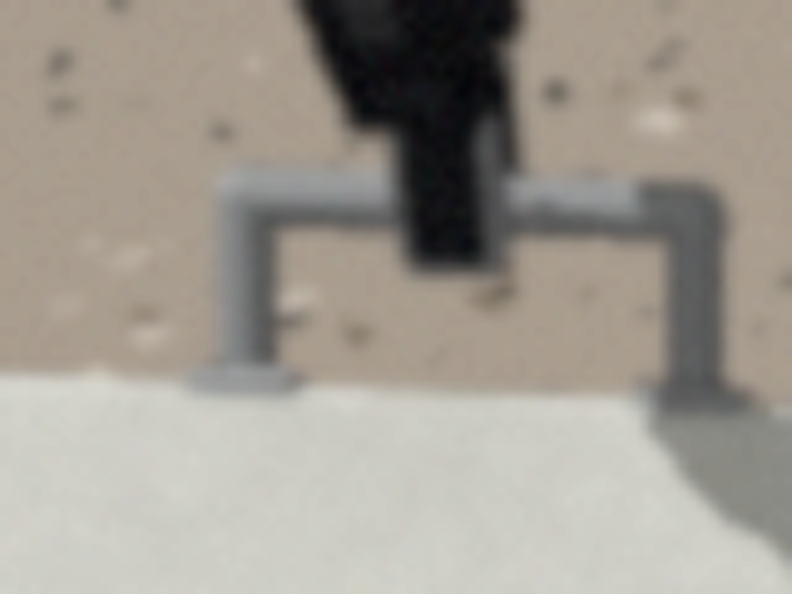

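View pics/t11.png

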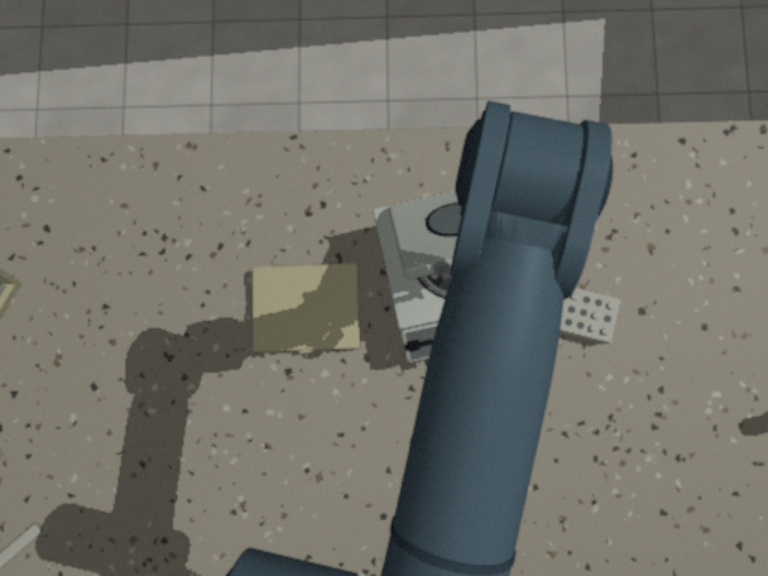

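Request:
drive_tool([
  [0,0,0,0],
  [0,0,0,0],
  [0,0,0,0],
  [0,0,0,0],
  [0,0,0,0],
  [0,0,0,0],
  [0,0,0,0],
  [0,0,0,0],
])

```text
time_s: 26.15
tcp_pos: [606.3, -76.6, 312.7]
tool_rot: [-0.001, 0.995, 0.102, -0.0]
contact_force: [-4.3, 2.0, 0.4]
gripper_width: 10.3
```

```bash
python3 -c "
from h import *
to((-113.5+84,-1,145.5+163))
print(bot.finish_job())"
```

```text
t 26.15 tcp [606.3 -76.6 312.7] yaw 11.68 F [-4.3   2.    0.41] w 10.3 goal [607.5 -75.4 308.5] tool shift [ 1.4 -0.9  4.2]
the job is handed in; nothing more can be done
None
```

The lid is open at about 44° and the gripper is holding it by the handle; I handed the job in at 26 s.

- **Button:** I pressed it until it stopped firmly 7 mm down, at 16 N, then let it come back up.
- **Tug:** The lid rose about 4 mm, then stopped firmly with the pull climbing past 12 N. It was still caught.
- **Slide:** I pushed it to its stop, where it stalled at 9 N. The pictures show it has moved away from the handle.
- **Lifting:** I gripped the bar again and the lid came up freely at about 3 N.

**Last checks:** The camera puts the lid at about 43–44° and the arm position at about 44.5°. The grip (40 N) and pose did not change over the last 0.8 s. The slide box, the rack and the beaker looked unmoved in the last pictures. The arm covers part of the rack in the final top view, so I judged the rack and beaker mainly from the scene camera.

**Irregularities:** While I lined up on the slide, the gripper briefly touched something, probably the front edge of the lid, with about 6 N, and I backed it off. A sideways load of 4–5 N remains on the gripper in the final hold. It does not affect the grip.

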